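# Bring the sample beaker under the electrode and hold the boom at its mark

## Task

Take the sample carousel by the blue bar of its handwheel and crank it clockwise, regrasping as often as needed, until the open glass beaker stands at the red index on the carousel's base, in line with the electrode boom; leave the boom locked home meanwhile. Then squeeze the boom's grip head so that its red lock button is pressed in, draw the boom out until its pointer stands at the red mark on the ruler, with the electrode over the middle of the beaker, and finish there, still squeezing the head and holding it still against its return spring: do not let go. Leave the bottles, the tip rack and the other glassware on the bench where they are.

Things in the scene. Friction and masses are not known exactly. Their poses are not given: they have to be found in the camera images.
- wheel_grip (a point): On the vertical axis of the carousel's handwheel: an upright blue bar 50 mm long, 16 thick, 44 tall on a black disc 72 mm wide. Point: 28 mm above the disc, 15 below the bar's top, 125 above the bench. x along the bar, z up; pinch the 16 mm from above. Wheel and white platter (180 mm wide, top at 40 mm) turn as one about this axis, stiffly (0.05 N m), and stay where left.
- platter (a joint): Angle of the handwheel and platter, rad; grows as it turns clockwise seen from above (it starts between 0.2 and 1.2 and has hard stops at 0 and 4.3). At 3.6 the open beaker is at the red index on the carousel's base, exactly in line with the boom.
- beaker (a point): Centre of the rim of the open clear glass beaker fixed on the platter (46 mm diameter, 48 mm tall, rim 88 mm above the bench), 65 mm from the wheel's axis. A short red line on the platter's edge lies beside it. The other five places on the platter hold small amber bottles with black caps, tops 88 mm above the bench.
- boom_grip (a point): Where to squeeze the grey head (40 mm along the boom, 30 across, 40 tall; centre 210 mm above the bench) ending the level boom. x: the way the boom is drawn; y: to the red button's side; z up. Button stands 8 mm out of the +y face: 38 mm wide at rest, 33 pressed (point is midway in the 33). Fingers from above, closing along y. 51 mm below, the pointer's rod runs to +y.
- boom (a joint): How far the boom is drawn out, m: 0 fully home (start), at most 0.15. At home it is locked, and only while the lock button is pressed in can it leave home. Once out it slides freely, with a spring that always pulls it home: 2.3 N at home, 4.5 N at 0.15 m.
- lock (a joint): How far the lock button is pressed in, m: 0 out, 0.005 fully in (6.5 N); it unlocks beyond about 0.0035.
- pointer_tip (a point): Tip of the boom's black pointer, which travels along the white ruler 87 mm to the boom's +y side, 157 mm above the bench. It moves with the boom. Axes as boom_grip.
- mark (a point): Where the pointer tip shall come: at the inner end of a red blade (3 mm thick, 18 tall) standing across the ruler, on a dark post of the carousel's base. x: the way the boom is drawn; only x matters (3 mm off across). 70 to 130 mm from the pointer at the start. There the electrode is 65 mm short of the wheel's axis: over the beaker's middle once that is in line.
- electrode_tip (a point): Lower end of the electrode, a 13 mm thick glass-tipped rod hanging from the head, 95 mm above the bench (it passes 7 mm above the beaker's rim). Fixed to the boom.
- amber_a: Bystander: amber bottle with black cap, 52 mm diameter, 105 mm tall; origin at the centre of its underside, z up.
- amber_b: Bystander: amber jar with yellow cap, 48 mm diameter, 90 mm tall; origin at the centre of its underside, z up.
- tip_rack: Bystander: pink rack of yellow pipette tips, 120 x 85 mm, 58 mm tall; origin at the centre of its underside, x along its length.
- blue_cap: Bystander: clear bottle with blue cap, 70 mm diameter, 150 mm tall; origin at the centre of its underside, z up.
- beaker_big: Bystander: open glass beaker, 68 mm diameter, 85 mm tall; origin at the centre of its underside, z up.
- dish: Bystander: white ceramic dish, 80 mm diameter, 30 mm tall; origin at the centre of its underside, z up.

How it is judged (in metres and radians):
On the way, in this order (a step that is already met when the one before it is completed fails the run):
1. the beaker is cranked to the red index (within 0.1 rad) and at rest, the boom still locked home (value of joint platter between 3.5 and 3.7 rad and velocity of joint platter between -0.1 and 0.1 rad/s and value of joint boom below 0.005 m), for 0.2 s.
2. the lock button is squeezed in and the boom comes out (value of joint lock above 0.003 m and value of joint boom above 0.02 m), for 0.1 s.
At the end, for the whole second after the job is handed in: Through the last second the fingers squeeze the boom head (over 3 N, button more than 3 mm in); pointer within 5 mm of the red mark and still (under 10 mm/s); platter within 0.1 rad of the index, electrode within 10 mm of the beaker's centre (x of pointer_tip in the frame of mark between -0.005 and 0.005 m and value of joint platter between 3.5 and 3.7 rad and horizontal distance between electrode_tip and beaker below 0.01 m and value of joint lock above 0.003 m and contact force between the fingers and boom above 3 N and velocity of joint boom between -0.01 and 0.01 m/s); the arm keeps its last pose, push and grip.
It fails at once if a bystander is shifted by more than 30 mm (distance of any of amber_a, amber_b, tip_rack, blue_cap, beaker_big, dish from where it was at the start of the episode above 0.03 m).
It also fails if it takes over 64 s, if anything falls off the work surface, if the arm or the gripper's body presses on something with over 40 N, if the wrist force passes 120 N, or if a joint passes its speed limit or range.

## Robot

A 6-joint arm with a two-finger parallel gripper is mounted at the origin on the work surface. World frame = base frame: x ahead of the robot, y to its left, z up, the work surface at z = 0. Lengths are in m, angles in degrees, forces in N, time in s.
With the tool pointing down it reaches from about 0.4 to 0.825 m from the base axis. Payload 7 kg.
Tool frame: the origin (TCP) lies at the very end of the fingers, on their centre line; the grasp point (between the pads) lies 19 mm behind it (ctrl.grip_point_offset is the distance from the TCP to the grasp point, in m); x points along the fingers, z is the direction in which the jaws open and shut, and the axes are right-handed (so a half turn about x gives the same grasp; the last joint's range is limited). The gripper opens to 88 mm and grips with 3 to 60 N. Pads are 19 mm wide; open, the fingers measure 130 mm over their backs; the gripper's body (78 mm by 193 mm) begins 47 mm behind the grasp point.
Start: joints at [-50.93, 20.546, 0.682, 0, -70.136, -16.507], TCP at [0.259, -0.623, 0.227] pointing down, gripper open.
Joint ranges: [-176.03, 176.03], [-82.01, 121.73], [-58.28, 71.71], [-173.87, 95.51], [-174.79, -0.11], [-173.66, 173.66]. Speed limits (degrees/s): [136.94, 136.94, 172.46, 180, 180, 180].

## Interface

Orientations are given as [roll, pitch, yaw] about the fixed x, y, z axes, in that order (R = Rz(yaw) Ry(pitch) Rx(roll)).
In Python, from plant import get_obs, snapshot, calibration, close_job, ctrl gives the robot as it stands.
- The arm moves only by the tool move_arm, never from a script. Its argument "commands" is a list that holds one entry, the list of rows, each a list of 4 numbers: the shift along the tool's x, y, z in cm, then the turn about the tool's x in rad. In form: [[[dx, dy, dz, spin], ...]]. A call has 1 to 8 rows; each row shifts and turns the commanded pose from where the row before left it, along the tool's axes as they then stand; what a row does not reach is not made up. A row lasts 1/10 s, in which the tool goes at most 50 mm and 8.59 degrees, less where a joint would pass 70% of its speed; a pose out of reach is approached as far as the arm can. A call with a gripper value outside its range is refused whole. "jaw" is the finger opening in cm, from 0 to 8.76, set as the call begins (left out, the last holds). The fingers move at their own pace and stop on an object; the grip force is fixed at half the most. Time passes only in rows, so rows that do not move let the fingers close. It gives the time, the measured TCP pose, the force and the opening at its end, in the units of the state.
- get_obs(): the state, without advancing time (a new reading comes with each control period).
- snapshot(name): name is "scene" or "top" or "wrist"; returns (picture, depth): 384x512x3 uint8, red, green, blue; 384x512 float32, m along the optical axis (not along the pixel's ray), 0 where there is no reading.
- calibration(name): a dict with "mtx" (3x3 intrinsics, pixels), "T" (4x4, takes a point from camera to world coordinates); the wrist camera has in their place "tool_from_camera" (4x4, takes a point from camera to tool coordinates, whose origin is the TCP and whose axes are the tool frame's). Camera axes: x right, y up, looking along -z (the intrinsics and any distortion apply to the point x, -y, -z); pixel columns grow to the right and rows downward; lengths in m; the calibration is good to about 2 mm. A picture is of the moment at which its call begins: read the wrist's pose just before it. calibration takes no time and is no camera call.
- close_job(): hands the job in, once; it reports no verdict.
The state is a dict: "clock": time; "joint_pos": joint angles; "qvel": joint speeds; "tau": joint torques, N m; "tool_pos": TCP position; "orientation": TCP orientation; "force": force on the tool from outside, world axes, zero at the start; "moment": the same for the moment, N m; "opening": finger opening in m.
Only numpy, scipy, OpenCV 4.12 (cv2) and the standard library are available. Lean on these libraries where they do the work, as an engineer would, in place of code of your own. Each camera call takes 0.05 s, during which the arm holds its last target. There are 200 camera calls.

## Working session

There is one attempt and no reset: what is moved stays moved. The work goes in short steps, Python scripts to look and compute and a tool call to move; the robot and the scene stay as the last step left them, time stands still between calls to the robot, and variables do not carry over. Pictures are saved under pics/ and viewed, about 8 in all and at most 12, crops included, and the job is handed in when it is done.

Besides the shell and the picture viewer there is one more tool, called in YAML: its name, and indented under it one key for each argument. move_arm: Moves the arm, as the interface text tells. Its arguments: {"type":"object","properties":{"commands":{"type":"array"},"jaw":{"type":"number"}},"required":["commands"]}

```bash
mkdir -p pics; ls
cat > h.py <<'E'
import numpy as np, cv2
from plant import *
def snap(n,f):
    o=get_obs(); p,d=snapshot(n); cv2.imwrite('pics/'+f+'.png',p[:,:,::-1]); np.savez('pics/'+f+'.npz',p=p,d=d,tp=o['tool_pos'],ori=o['orientation'],t=o['clock']); return p,d
E
python3 - <<'E'
from h import *
np.set_printoptions(precision=4,suppress=True)
print(get_obs()); print(ctrl, [a for a in dir(ctrl) if a[0]!='_'])
for n in ['scene','top','wrist']: print(n,calibration(n)); snap(n,n+'0')
a=cv2.imread('pics/scene0.png');b=cv2.imread('pics/top0.png')
E
```

```text
pics
{'clock': 0.0, 'joint_pos': array([-50.9304,  20.5909,   0.6332,  -0.0189, -70.1361, -16.5054]), 'qvel': array([-0.0924, -0.0409,  0.0393, -0.0192, -0.0194,  0.0426]), 'tau': array([ -0.0008, -58.2719,  29.3059,   6.9972,   0.007 ,  -0.0001]), 'tool_pos': array([ 0.2588, -0.6229,  0.2256]), 'orientation': array([  5.7819,  89.9045, 118.3396]), 'force': array([-0.1688, -0.3987, -0.5248]), 'moment': array([ 0.0007,  0.0313, -0.0043]), 'opening': 0.08749035359303226}
<Robot object at 0x7f4418f5be00> ['PlanningError', 'grip_point_offset']
scene {'mtx': array([[363.1526,   0.    , 258.6716],
       [  0.    , 363.1526, 192.3467],
       [  0.    ,   0.    ,   1.    ]]), 'T': array([[ 0.1597, -0.7609,  0.6289,  1.2909],
       [ 0.9871,  0.1149, -0.1117, -0.2657],
       [ 0.0127,  0.6386,  0.7694,  1.0305],
       [ 0.    ,  0.    ,  0.    ,  1.    ]])}
top {'mtx': array([[487.4486,   0.    , 252.8874],
       [  0.    , 487.4486, 182.3054],
       [  0.    ,   0.    ,   1.    ]]), 'T': array([[ 0.0268,  0.9967, -0.0767,  0.4414],
       [-0.9994,  0.0285,  0.0211, -0.1112],
       [ 0.0232,  0.076 ,  0.9968,  1.525 ],
       [ 0.    ,  0.    ,  0.    ,  1.    ]])}
wrist {'mtx': array([[294.6685,   0.    , 251.0138],
       [  0.    , 294.6685, 191.9046],
       [  0.    ,   0.    ,   1.    ]]), 'tool_from_camera': array([[ 0.0004,  0.284 , -0.9588, -0.1584],
       [-0.0009,  0.9588,  0.284 ,  0.077 ],
       [ 1.    ,  0.0007,  0.0007, -0.0003],
       [ 0.    ,  0.    ,  0.    ,  1.    ]])}
```

View pics/top0.png

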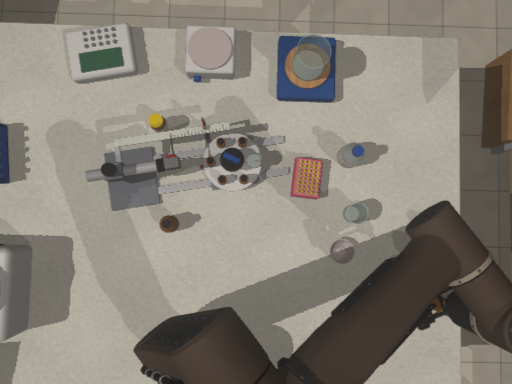

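View pics/scene0.png

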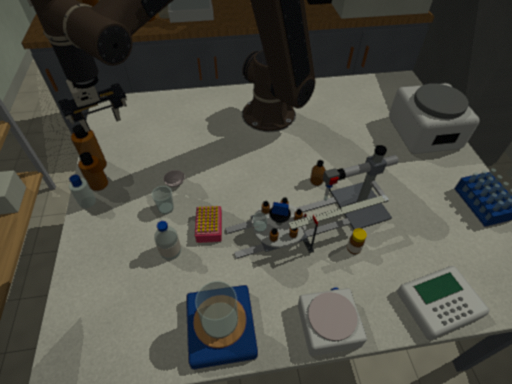

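The top view shows the handwheel at about (232,159), the boom head at about (168,163), the pointer at about (172,156) and the red blade at about (204,123). The scene view shows the same layout. I'll zoom in next.

Run:
```python
from h import *
a=cv2.imread('pics/top0.png')[105:215,80:300];b=cv2.imread('pics/scene0.png')[140:260,220:400]
a=cv2.resize(a,None,fx=3.6,fy=3.6,interpolation=2)[:,:800];b=cv2.resize(b,None,fx=4.4,fy=4.4,interpolation=2)
cv2.imwrite('pics/za.png',a);cv2.imwrite('pics/zb.png',b)
# 3D coloured points
for n in ['top','scene']:
    z=np.load(f'pics/{n}0.npz');p=z['p'];d=z['d'];c=calibration(n);K=c['mtx'];T=c['T']
    v,u=np.indices(d.shape);X=np.stack([(u-K[0,2])/K[0,0]*d,-(v-K[1,2])/K[1,1]*d,-d],-1)@T[:3,:3].T+T[:3,3]
    hsv=cv2.cvtColor(p,cv2.COLOR_RGB2HSV);H,S,V=[hsv[...,i].astype(int) for i in range(3)]
    for nm,m in dict(red=((H<6)|(H>174))&(S>150)&(V>70),blue=(H>105)&(H<125)&(S>140)&(V>60)).items():
        k,l,st,ce=cv2.connectedComponentsWithStats(m.astype('uint8'))
        for i in range(1,k):
            if st[i,4]>=4:
                q=X[l==i];print(n,nm,ce[i].round(1),st[i],np.median(q,0).round(3),q.min(0).round(3),q.max(0).round(3))
```

```text
top red [169.8 155.3] [167 155   8   2  12] [0.608 0.086 0.224] [0.605 0.074 0.222] [0.609 0.093 0.229]
top blue [330.9  40.9] [328  39   6   6  16] [ 1.004 -0.374  0.05 ] [ 0.993 -0.38   0.047] [ 1.009 -0.364  0.058]
top blue [195.9  77.4] [195  76   3   4  11] [0.877 0.042 0.041] [0.871 0.039 0.039] [0.881 0.045 0.049]
top blue [358.  150.2] [354 146   9  10  69] [ 0.648 -0.438  0.151] [ 0.441 -0.451  0.143] [ 0.66  -0.111  1.525]
top blue [230.9 157.4] [224 153  15  10  66] [ 0.618 -0.076  0.141] [ 0.604 -0.096  0.135] [ 0.63  -0.056  0.148]
scene red [334.1 178.1] [331 177   7   3  16] [0.609 0.085 0.222] [0.604 0.074 0.219] [0.613 0.095 0.223]
scene red [314.9 219. ] [313 216   5   7   7] [0.714 0.004 0.172] [0.701 0.002 0.169] [0.724 0.008 0.173]
scene blue [486.1 174.3] [484 173   5   4   7] [0.542 0.703 0.063] [0.534 0.68  0.059] [0.56  0.717 0.081]
scene blue [477.2 176.5] [476 175   4   4   8] [0.547 0.668 0.064] [0.538 0.642 0.06 ] [0.565 0.679 0.088]
scene blue [466.4 178.4] [462 176   9   5  26] [0.545 0.627 0.062] [0.538 0.615 0.059] [0.557 0.648 0.078]
scene blue [493.
[... 935 characters left out ...]
.665 0.717 0.062]
scene blue [280.8 204.8] [274 203  14   5  46] [ 0.622 -0.075  0.139] [ 0.612 -0.097  0.136] [ 0.634 -0.057  0.143]
scene blue [490.  205.7] [485 203  12   6  46] [0.674 0.641 0.062] [0.665 0.624 0.058] [0.687 0.67  0.076]
scene blue [501.3 212.1] [492 208  20   8  79] [0.706 0.666 0.062] [0.694 0.626 0.057] [0.716 0.708 0.066]
scene blue [161.9 225. ] [158 221   9   9  64] [ 0.652 -0.437  0.15 ] [ 0.637 -0.449  0.143] [ 0.664 -0.425  0.153]
scene blue [231.8 337.2] [ 189  286   68   78 1368] [ 0.993 -0.249  0.049] [ 0.827 -0.386  0.043] [ 1.291 -0.213  1.03 ]
scene blue [191.1 303.1] [187 293  10  23 168] [ 0.858 -0.374  0.049] [ 0.825 -0.386  0.042] [ 0.89  -0.359  0.054]
```

View pics/za.png

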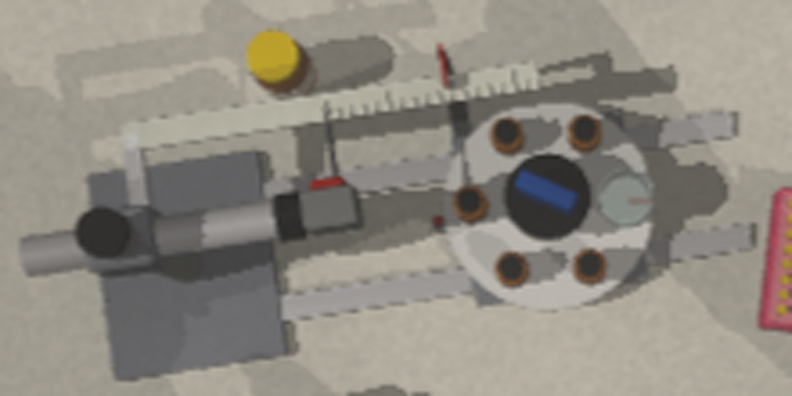

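View pics/zb.png

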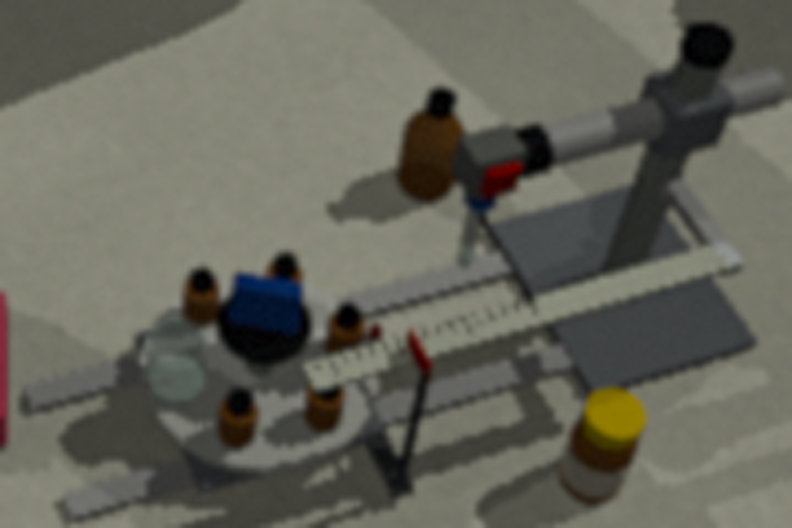

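The zooms show the bar running from upper left to lower right. The beaker is at image right, opposite the boom-side index at (438,222) in the zoom, so it needs roughly a half turn clockwise. I'll compute the coarse geometry and move above the wheel for a closer look.

```bash
cat >> h.py <<'E'
from scipy.spatial.transform import Rotation as Ro
def tool(o=None):
    o=o or get_obs(); return o['tool_pos'],Ro.from_euler('xyz',o['orientation'],degrees=True).as_matrix()
def ray(n,uv,z,f=None):
    c=calibration(n);K=c['mtx']
    if n=='wrist':
        q=np.load(f'pics/{f}.npz');M=np.eye(4);M[:3,:3]=Ro.from_euler('xyz',q['ori'],degrees=True).as_matrix();M[:3,3]=q['tp'];T=M@c['tool_from_camera']
    else: T=c['T']
    uv=np.atleast_2d(uv).astype(float);D=np.c_[(uv[:,0]-K[0,2])/K[0,0],-(uv[:,1]-K[1,2])/K[1,1],-np.ones(len(uv))]@T[:3,:3].T
    return T[:3,3]+D*((z-T[2,3])/D[:,2])[:,None]
def plan(target,jawdir=None):
    p,R=tool(); s=R.T@(np.array(target)-p)*100; print('pos',p,'toolx',R[:,0],'y',R[:,1],'z',R[:,2],'q6',get_obs()['joint_pos'][[0,5]]); print('shift cm',s.round(2))
    if jawdir is not None:
        a=R.T@np.r_[jawdir,0]; w=np.arctan2(-a[1],a[2]); print('spin',w, w-np.pi*np.sign(w))
np.set_printoptions(precision=4,suppress=True)
E
python3 - <<'E'
from h import *
z=np.load('pics/top0.npz');p=z['p'];hsv=cv2.cvtColor(p,cv2.COLOR_RGB2HSV).astype(int)
m=(hsv[...,0]>105)&(hsv[...,0]<125)&(hsv[...,1]>140)&(hsv[...,2]>60);v,u=np.nonzero(m);k=(abs(u-231)<14)&(abs(v-157)<10)
P=ray('top',np.c_[u,v][k],.14);c=P.mean(0);w=np.linalg.svd(P-c)[2][0];print('bar',c,w)
Z=lambda x,y:[80+x/3.6,105+y/3.6]
print('head top',ray('top',[Z(303,197),Z(352,190),Z(358,222),Z(308,235)],.23))
print('beaker rim',ray('top',[Z(626,200)],.088),'redline',ray('top',[Z(641,200)],.04))
print('knob/boom', ray('top',[Z(20,256),Z(270,221)],.21))
print('ruler',ray('top',[Z(330,110),Z(535,75)],.157),'blade',ray('top',[Z(443,60)],.17))
plan([.60,-.03,.34],[w[1],-w[0]])
E
```

```text
bar [ 0.6175 -0.0759  0.14  ] [-0.3844 -0.9232 -0.    ]
head top [[0.5945 0.0992 0.23  ]
 [0.6008 0.0633 0.23  ]
 [0.5772 0.058  0.23  ]
 [0.5664 0.0944 0.23  ]]
beaker rim [[ 0.6167 -0.1429  0.088 ]] redline [[ 0.6229 -0.1567  0.04  ]]
knob/boom [[0.5464 0.311  0.21  ]
 [0.5781 0.1264 0.21  ]]
ruler [[ 0.6725  0.0928  0.157 ]
 [ 0.7053 -0.067   0.157 ]] blade [[0.7124 0.0046 0.17  ]]
pos [ 0.2589 -0.623   0.2258] toolx [-0.0006  0.0011 -1.    ] y [-0.9235 -0.3836  0.0001] z [-0.3836  0.9235  0.0012] q6 [-50.9297 -16.507 ]
shift cm [-11.37 -54.25  41.69]
spin -0.782528918414018 2.3590637351757753
```

move_arm:
  commands:
    - [[-4.5,0,0,0],[-4.5,-1,1,0],[-2,-3.2,2.5,0],[0,-3.4,2.6,0],[0,-3.4,2.6,0],[0,-3.4,2.6,0],[0,-3.4,2.6,0],[0,-3.4,2.6,0]]

```text
clock: 0.95
tool_pos: [0.3918, -0.3879, 0.3365]
orientation: [-16.2, 90.0, 96.3]
force: [1.4, -1.7, 0.1]
opening: 0.0877
```

move_arm:
  commands:
    - [[0,-3.4,2.6,-0.1],[0,-3.4,2.6,0],[0,-3.4,2.6,0],[0,-3.4,2.6,0],[0,-3.4,2.6,0],[0,-3.4,2.6,0],[0,-3.4,2.6,0],[0,-3.4,2.6,0]]

```text
clock: 1.75
tool_pos: [0.5364, -0.0777, 0.3366]
orientation: [-54.6, 90.0, 63.7]
force: [1.7, -0.6, -0.2]
opening: 0.0875
```

Run:
```python
from h import *
plan([.6175,-.0759,.34],[-.923,.384]); print(get_obs()['clock'])
```

```text
pos [ 0.5364 -0.0777  0.3366] toolx [ 0.0001  0.0001 -1.    ] y [-0.8805 -0.4741 -0.0001] z [-0.4741  0.8805  0.0001] q6 [ 12.4781 -74.1745]
shift cm [-0.34 -7.23 -3.69]
spin -0.6825726246881634 2.4590200289016297
1.75
```

Run:
```python
from h import *
p,d=snap('wrist','w1'); cv2.imwrite('pics/w1b.png',cv2.resize(p[:,:,::-1],(800,600),interpolation=cv2.INTER_CUBIC))
```

```text
(no output)
```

View pics/w1b.png

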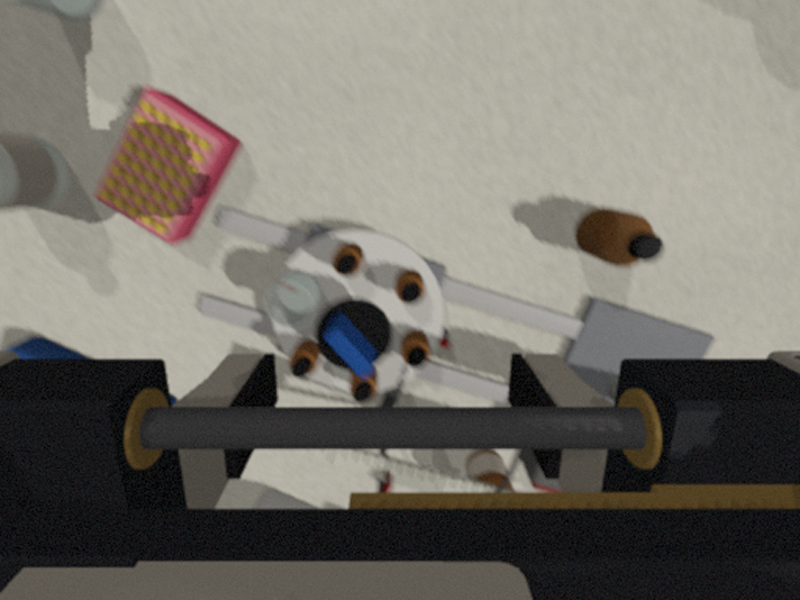

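The wrist view shows the disc centre at about (354,334), the beaker at about (297,294), the beaker's red line at about (288,288) and the index at about (445,342), all in the 800-pixel picture.

Run:
```python
from h import *
s=1.5625
q=lambda x,y,z:ray('wrist',[x/s,y/s],z,'w1')[0]
print('disc',q(354,334,.097),'bar ends',q(333,317,.14),q(368,369,.14));print('beaker',q(297,294,.088),'redline',q(288,288,.04),q(279,282,.04),'index',q(445,342,.03),q(445,342,.04))
p=np.load('pics/w1.npz')['p'];hsv=cv2.cvtColor(p,cv2.COLOR_RGB2HSV).astype(int)
v,u=np.indices(p.shape[:2]);m=(hsv[...,0]>105)&(hsv[...,0]<125)&(hsv[...,1]>140)&(abs(u-223)<30)&(abs(v-220)<35)
V=hsv[...,2];print(np.histogram(V[m],10))
for th in [60,110,130]:
    mm=m&(V>th);P=ray('wrist',np.c_[u[mm],v[mm]],.14,'w1');c=P.mean(0);w=np.linalg.svd(P-c,full_matrices=False)[2];L=(P-c)@w.T;print(th,mm.sum(),c,w[0],np.ptp(L,0))
# platter white fit
P=q(0,0,.04)
```

```text
disc [ 0.6183 -0.0742  0.097 ] bar ends [ 0.597  -0.1003  0.14  ] [ 0.6245 -0.054   0.14  ]
beaker [ 0.6115 -0.1372  0.088 ] redline [ 0.6269 -0.1506  0.04  ] [ 0.6255 -0.1614  0.04  ] index [0.605  0.0235 0.03  ] [0.6021 0.0205 0.04  ]
(array([  3,   7,  21,  33,  53,  85, 222,  44,  63, 278]), array([  2. ,  15.5,  29. ,  42.5,  56. ,  69.5,  83. ,  96.5, 110. ,
       123.5, 137. ]))
60 728 [ 0.6122 -0.0774  0.14  ] [-0.4842 -0.8749  0.    ] [0.0551 0.0295 0.    ]
110 340 [ 0.6187 -0.0748  0.14  ] [-0.376  -0.9266  0.    ] [0.0457 0.0142 0.    ]
130 150 [ 0.6189 -0.0715  0.14  ] [-0.3923 -0.9198  0.    ] [0.0388 0.0115 0.    ]
```

move_arm:
  commands:
    - [[0,-3.67,-1.82,0],[0,-3.67,-1.82,0],[0,0,0,-0.147],[0,0,0,-0.147],[0,0,0,-0.147],[0,0,0,-0.147],[0,0,0,-0.147],[0,0,0,-0.147]]

```text
clock: 2.6
tool_pos: [0.6179, -0.0768, 0.3362]
orientation: [8.1, 90.0, 177.3]
force: [-0.3, -0.0, -0.4]
opening: 0.0878
```

move_arm:
  commands:
    - [[0,0,0,-0.147],[0,0,0,-0.147],[0,0,0,-0.147],[0,0,0,-0.147],[0,0,0,-0.147],[0,0,0,-0.147],[0,0,0,-0.147],[0,0,0,-0.147]]

```text
clock: 3.4
tool_pos: [0.6179, -0.0768, 0.3362]
orientation: [-59.7, 90.0, 176.9]
force: [0.3, -0.5, -0.4]
opening: 0.0878
```

move_arm:
  commands:
    - [[0,0,0,-0.147],[0,0,0,-0.147],[0,0,0,-0.147],[0,0,0,-0.147],[0,0,0,-0.147],[0,0,0,-0.147],[0,0,0,-0.147],[0,0,0,-0.147]]

```text
clock: 4.2
tool_pos: [0.6179, -0.0768, 0.3362]
orientation: [-132.0, 90.0, 172.0]
force: [-0.7, -0.6, -0.7]
opening: 0.0879
```

move_arm:
  commands:
    - [[0,0,0,-0.147],[0,0,0,-0.147],[0,0,0,-0.147],[0,0,0,-0.147],[0,0,0,0]]

```text
clock: 4.7
tool_pos: [0.6179, -0.0768, 0.3363]
orientation: [-161.3, 90.0, 176.1]
force: [0.6, -0.6, -0.6]
opening: 0.0874
```

Run:
```python
from h import *
plan([.6183,-.075,.107],[-.924,.382]); print(get_obs()['clock'])
p,d=snap('wrist','w2')
```

```text
pos [ 0.6179 -0.0768  0.3363] toolx [-0.0006  0.     -1.    ] y [ 0.3843  0.9232 -0.0002] z [ 0.9232 -0.3843 -0.0006] q6 [ 10.8507 146.5528]
shift cm [22.93  0.19 -0.02]
spin 3.1392079640847 -0.002384689505093185
4.7
```

View pics/w2.png

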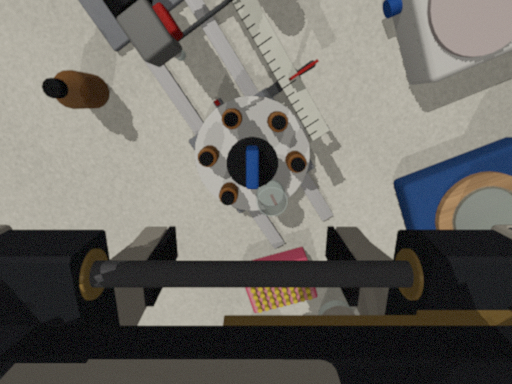

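This view shows the bar vertical at (252,165), the disc at (252,162), the beaker at about (271,198), the index at about (217,102), the blade at about (304,70) and the head at about (150,35). I'll work out the angles from it.

Run:
```python
from h import *
p=np.load('pics/w2.npz')['p'];hsv=cv2.cvtColor(p,cv2.COLOR_RGB2HSV).astype(int);H,S,V=hsv.transpose(2,0,1)
v,u=np.indices(H.shape)
def pca(m,z,nm):
    P=ray('wrist',np.c_[u[m],v[m]],z,'w2');c=P.mean(0);w=np.linalg.svd(P-c,full_matrices=False)[2];print(nm,m.sum(),c,w[0],np.ptp((P-c)@w.T,0),'px',u[m].mean(),v[m].mean());return c,w[0]
blue=(H>105)&(H<125)&(S>140)&(V>110)&(abs(u-252)<20)&(abs(v-165)<30);pca(blue,.14,'bar')
disc=(V<45)&((u-252)**2+(v-162)**2<32**2)|((H>100)&(H<130)&(S>100)&((u-252)**2+(v-162)**2<32**2));c,_=pca(disc,.097,'disc')
red=((H<8)|(H>172))&(S>120)&(V>50)
idx=red&(abs(u-217)<8)&(abs(v-102)<8);i,_=pca(idx,.04,'index')
pca(red&(abs(u-272)<8)&(abs(v-198)<14),.04,'redline?')
bl=red&(abs(u-304)<20)&(abs(v-70)<15);pca(bl,.173,'blade')
pca(red&(abs(u-165)<20)&(abs(v-20)<22),.21,'button')
# platter circle
wh=(S<40)&(V>110)&((u-252)**2+(v-155)**2<75**2)
cv2.imwrite('pics/w2c.png',cv2.resize(p[60:230,170:340,::-1],None,fx=3.5,fy=3.5,interpolation=cv2.INTER_CUBIC))
cap=[(232,118),(278,121),(207,155),(297,161),(228,194)]
P=ray('wrist',cap,.088,'w2');print('caps',P[:,:2]);A=np.c_[2*P[:,:2],np.ones(5)];s=np.linalg.lstsq(A,(P[:,:2]**2).sum(1),rcond=None)[0];print('centre',s[:2],np.sqrt(s[2]+s[:2]@s[:2]), np.degrees(np.arctan2(*(P[:,:2]-s[:2]).T[::-1])))
for uv,z in [((271,198),.088),((272,200),.04)]: print(ray('wrist',uv,z,'w2'))
```

```text
bar 398 [ 0.619  -0.0762  0.14  ] [ 0.3937  0.9192 -0.    ] [0.0476 0.0125 0.    ] px 251.68341708542712 168.53266331658293
disc 1974 [ 0.6191 -0.077   0.097 ] [ 0.3082  0.9513 -0.    ] [0.0708 0.0689 0.    ] px 251.94883485309018 162.3647416413374
index 22 [0.6015 0.0158 0.04  ] [-0.1992  0.9799 -0.    ] [0.0071 0.0058 0.    ] px 216.6818181818182 102.5<stdin>:5: RuntimeWarning: Mean of empty slice.
  ret = um.true_divide(
Traceback (most recent call last):
IndexError: index 0 is out of bounds for axis 0 with size 0
```

Run:
```python
from h import *
p=np.load('pics/w2.npz')['p'];hsv=cv2.cvtColor(p,cv2.COLOR_RGB2HSV).astype(int);H,S,V=hsv.transpose(2,0,1)
v,u=np.indices(H.shape)
def pca(m,z,nm):
    P=ray('wrist',np.c_[u[m],v[m]],z,'w2');c=P.mean(0);w=np.linalg.svd(P-c,full_matrices=False)[2];print(nm,m.sum(),c,w[0],np.ptp((P-c)@w.T,0),'px',u[m].mean(),v[m].mean());return c,w[0]
red=((H<8)|(H>172))&(S>120)&(V>50)
pca(red&(abs(u-304)<20)&(abs(v-70)<15),.173,'blade')
pca(red&(abs(u-165)<20)&(abs(v-20)<22),.21,'button')
# redder than neighbours near the beaker
R=p.astype(int);rr=(R[...,0]-(R[...,1]+R[...,2])/2>14)&(abs(u-272)<12)&(abs(v-198)<14);print('rl',rr.sum()); 
if rr.any(): pca(rr,.04,'redline')
cv2.imwrite('pics/w2c.png',cv2.resize(p[60:230,170:340,::-1],None,fx=3.5,fy=3.5,interpolation=cv2.INTER_CUBIC))
cap=[(232,118),(278,121),(207,155),(297,161),(228,194)]
P=ray('wrist',cap,.088,'w2');A=np.c_[2*P[:,:2],np.ones(5)];s=np.linalg.lstsq(A,(P[:,:2]**2).sum(1),rcond=None)[0];print('centre',s[:2],np.sqrt(s[2]+s[:2]@s[:2]), np.degrees(np.arctan2(*(P[:,:2]-s[:2]).T[::-1])))
for uv,z in [((271,198),.088),((272,200),.04)]: print(ray('wrist',uv,z,'w2'))
```

```text
blade 113 [0.7104 0.005  0.173 ] [-0.9832 -0.1827  0.    ] [0.0319 0.0041 0.    ] px 304.2300884955752 68.83185840707965
button 450 [0.6076 0.0851 0.21  ] [-0.2218  0.9751 -0.    ] [0.0328 0.0104 0.    ] px 167.30666666666667 20.775555555555556
rl 22
redline 22 [ 0.6237 -0.1571  0.04  ] [-0.0891  0.996   0.    ] [0.0175 0.0031 0.    ] px 273.40909090909093 199.72727272727272
centre [ 0.6207 -0.0742] 0.062269363226377196 [  93.3911   33.5317  152.1873  -25.1538 -147.0446]
[[ 0.624  -0.1373  0.088 ]]
[[ 0.6214 -0.1566  0.04  ]]
```

View pics/w2c.png

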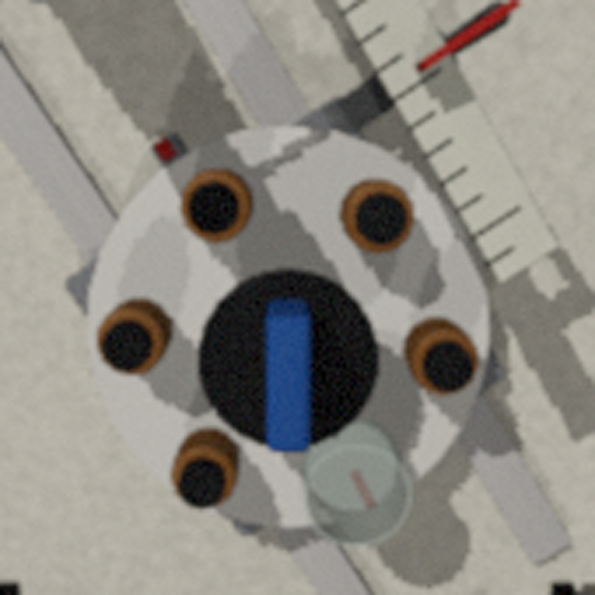

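The bottle caps put the beaker at about −87° and its red line at −88°. The index lies at about 101.5°, so I need about 171.7° (3.0 rad) clockwise. Descending to grasp now.

move_arm:
  commands:
    - [[4.5,0.1,0.07,0],[4.5,0,0,0],[4.5,0,0,0],[4,0,0,0],[3,0,0,0],[1.5,0,0,0],[0.9,0,0,0],[0,0,0,0]]

```text
clock: 5.55
tool_pos: [0.6185, -0.0762, 0.1064]
orientation: [-149.9, 89.9, -172.8]
force: [-0.3, 0.2, 0.4]
opening: 0.0875
```

move_arm:
  commands:
    - [[0,0,0,0],[0,0,0,0],[0,0,0,0],[0,0,0,0],[0,0,0,0],[0,0,0,0],[0,0,0,0],[0,0,0,0]]
  jaw: 0

```text
clock: 6.35
tool_pos: [0.6191, -0.0761, 0.1075]
orientation: [-144.1, 90.0, -166.8]
force: [-0.4, -0.4, 0.9]
opening: 0.0288
```

move_arm:
  commands:
    - [[0,0,0,0],[0,0,0,0],[0,0,0,0],[0,0,0,0]]

```text
clock: 6.75
tool_pos: [0.6193, -0.0762, 0.1075]
orientation: [12.1, 90.0, -10.7]
force: [2.4, -1.7, -1.4]
opening: 0.0157
```

move_arm:
  commands:
    - [[0,0,0,0.05],[0,0,0,0.1],[0,0,0,0.1],[0,0,0,0.1],[0,0,0,0.1],[0,0,0,0.1],[0,0,0,0.1],[0,0,0,0.1]]

```text
clock: 7.55
tool_pos: [0.62, -0.0768, 0.1076]
orientation: [34.1, 89.9, -31.9]
force: [5.5, -5.4, -5.1]
opening: 0.0161
```

move_arm:
  commands:
    - [[0,0,0,0.1],[0,0,0,0.1],[0,0,0,0.1],[0,0,0,0.1],[0,0,0,0.1],[0,0,0,0.1],[0,0,0,0.1],[0,0,0,0.1]]

```text
clock: 8.35
tool_pos: [0.62, -0.0778, 0.1076]
orientation: [55.4, 89.9, -56.3]
force: [5.7, -10.6, -5.9]
opening: 0.0157
```

move_arm:
  commands:
    - [[0,0,0,0.1],[0,0,0,0.1],[0,0,0,0.1],[0,0,0,0.1],[0,0,0,0.1],[0,0,0,0.1],[0,0,0,0.1],[0,0,0,0.1]]

```text
clock: 9.15
tool_pos: [0.6193, -0.0785, 0.1075]
orientation: [67.4, 89.9, -90.3]
force: [3.8, -13.6, -4.5]
opening: 0.0162
```

Run:
```python
from h import *
o=get_obs();print(o);plan([.619,-.0762,.107])
```

```text
{'clock': 9.15, 'joint_pos': array([ 10.7653,  21.3978, -14.8069,   0.1797, -53.8237,  11.4988]), 'qvel': array([  0.0102,   0.0251,  -0.1203,  -0.0081,  -0.0168, -56.8944]), 'tau': array([  7.7485, -57.3131,  25.7588,   2.7739,  -0.5652,   1.5706]), 'tool_pos': array([ 0.6193, -0.0785,  0.1075]), 'orientation': array([ 67.3689,  89.8522, -90.2608]), 'force': array([  3.8252, -13.5687,  -4.4904]), 'moment': array([-4.2599, -1.2856,  0.0858]), 'opening': 0.016209495009061877}
pos [ 0.6193 -0.0785  0.1075] toolx [-0.     -0.0026 -1.    ] y [ 0.3806 -0.9247  0.0024] z [-0.9247 -0.3806  0.001 ] q6 [10.7653 11.4988]
shift cm [ 0.05 -0.22 -0.06]
```

move_arm:
  commands:
    - [[0,0,0,0.1],[0,0,0,0.1],[0,0,0,0.1],[0,0,0,0.1],[0,0,0,0.1],[0,0,0,0.1],[0,0,0,0.05],[0,0,0,0]]

```text
clock: 9.95
tool_pos: [0.6185, -0.0785, 0.1075]
orientation: [77.0, 89.8, -117.8]
force: [1.2, -12.0, -2.5]
opening: 0.0155
```

move_arm:
  commands:
    - [[0,0,0,0],[0,0,0,0]]

```text
clock: 10.15
tool_pos: [0.6185, -0.0785, 0.1075]
orientation: [77.0, 89.8, -117.6]
force: [0.7, -12.7, -2.6]
opening: 0.016
```

Run:
```python
from h import *
o=get_obs();print(o['force'],o['joint_pos'],o['clock']);plan([.619,-.0762,.107])
p,d=snap('wrist','w3'); snap('top','top1')
a=cv2.imread('pics/top1.png')[105:215,140:280];cv2.imwrite('pics/w3c.png',np.vstack([p[40:300,100:400,::-1],cv2.resize(a,(300,236))]))
```

```text
[  0.7347 -12.722   -2.6014] [ 10.7651  21.374  -14.8397   0.159  -53.8882 -25.5152] 10.15
pos [ 0.6185 -0.0785  0.1075] toolx [-0.0013 -0.0025 -1.    ] y [-0.253  -0.9675  0.0028] z [-0.9675  0.253   0.0006] q6 [ 10.7651 -25.5152]
shift cm [ 0.05 -0.24  0.01]
```

View pics/w3c.png

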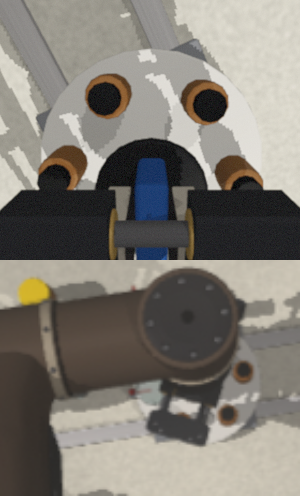

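The wheel is turned and still gripped, with the beaker hidden under the gripper. I'll release, lift and verify.

move_arm:
  commands:
    - [[0,0,0,0],[0,0,0,0],[0,0,0,0],[0,0,0,0],[0,0,0,0],[0,0,0,0],[0,0,0,0]]
  jaw: 7

```text
clock: 10.95
tool_pos: [0.6191, -0.076, 0.1076]
orientation: [-10.4, 90.0, 155.0]
force: [0.1, -0.3, -0.2]
opening: 0.0658
```

move_arm:
  commands:
    - [[-1,0,0,0],[-3,0,0,0],[-4.5,0,0,0],[-4.5,0,0,0],[-4.5,0,0,0],[-4.5,0,0,0],[-4.5,0,0,0],[0,0,0,0]]

```text
clock: 11.75
tool_pos: [0.621, -0.0769, 0.3814]
orientation: [-167.8, 89.3, -2.4]
force: [0.3, -0.2, -0.6]
opening: 0.07
```

move_arm:
  commands:
    - [[0,4,0,0],[0,4,0,0],[0,2,0,0],[0,0,0,0]]

```text
clock: 12.15
tool_pos: [0.5929, -0.1752, 0.3736]
orientation: [165.1, 89.9, -29.7]
force: [-0.3, 0.0, -0.2]
opening: 0.0699
```

Run:
```python
from h import *
plan([.619,-.0762,.107])
snap('wrist','w4')
```

```text
pos [ 0.5929 -0.1752  0.3736] toolx [ 0.0008 -0.0004 -1.    ] y [-0.2548 -0.967   0.0002] z [-0.967   0.2548 -0.0008] q6 [  1.6284 -16.3936]
shift cm [ 26.65 -10.24   0.02]
```

View pics/w4.png

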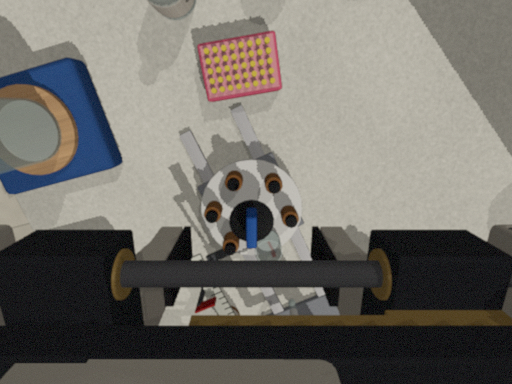

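The caps are at (232,182), (274,185), (211,213), (291,217) and (230,246), with the beaker at about (268,245). I'll compute the angle from the caps.

```bash
cat > caps.py <<'E'
from h import *
from scipy.optimize import least_squares
def run(f,cap,c0):
    p=np.load(f'pics/{f}.npz')['p'];V=p.max(2).astype(int);v,u=np.indices(V.shape);q=[]
    for x,y in cap:
        for _ in range(3):
            m=(V<55)&((u-x)**2+(v-y)**2<64); x,y=u[m].mean(),v[m].mean()
        q.append((x,y))
    q=np.array(q);P=ray('wrist',q,.088,f)[:,:2]
    a0=np.degrees(np.arctan2(*(P-c0).T[::-1]));k=np.round((a0-a0[0])/60)*60
    g=lambda s:(s[:2]+.065*np.c_[np.cos(np.radians(s[2]+k)),np.sin(np.radians(s[2]+k))]-P).ravel()
    r=least_squares(g,[*c0,a0[0]],x_scale=[.01,.01,5]);print(f,q.round(1).tolist(),'centre',r.x[:2],'angles',((r.x[2]+k+180)%360-180).round(1),'rms',np.sqrt((r.fun**2).mean()))
run('w2',[(232,118),(278,121),(207,155),(297,161),(228,194)],[.619,-.0755])
import os
if os.path.exists('pics/w4.npz'): run('w4',[(232,182),(274,185),(211,213),(291,217),(230,246)],[.619,-.0755])
E
python3 caps.py
python3 - <<'E'
from h import *
p=np.load('pics/w4.npz')['p'];R=p.astype(int);v,u=np.indices(R.shape[:2])
m=(R[...,0]-(R[...,1]+R[...,2])/2>14)&(abs(u-270)<12)&(abs(v-246)<12);print(m.sum(),u[m].mean(),v[m].mean());P=ray('wrist',[u[m].mean(),v[m].mean()],.04,'w4')[0];print(P,np.degrees(np.arctan2(P[1]+.0755,P[0]-.619)))
# boom direction from head/boom/ruler in w2: lines
g=cv2.cvtColor(np.load('pics/w2.npz')['p'],cv2.COLOR_RGB2GRAY)
L=cv2.createLineSegmentDetector().detect(g)[0][:,0]
for l in L:
    if np.hypot(l[2]-l[0],l[3]-l[1])>35 and max(l[1],l[3])<225:
        P=ray('wrist',[l[:2],l[2:]],.1,'w2');d=P[1]-P[0];print(l.round(),np.degrees(np.arctan2(d[1],d[0]))%180)
E
```

```text
w2 [[230.6, 118.9], [278.4, 122.1], [206.1, 158.3], [297.5, 164.2], [227.4, 197.5]] centre [ 0.6193 -0.076 ] angles [  93.7   33.7  153.7  -26.3 -146.3] rms 0.0007124102965587903
w4 [[232.8, 183.9], [273.7, 186.4], [211.5, 215.7], [290.6, 220.3], [228.6, 248.9]] centre [ 0.6188 -0.0798] angles [ -78.6 -138.6  -18.6  161.4   41.4] rms 0.0007636275335688886
35 271.85714285714283 250.0
[0.6022 0.009  0.04  ] 101.27105220685937
[254. 120. 281. 162.] 101.28556286364761
[ 73. 109.  43.  92.] 125.87240319328085
[ 98.  75. 131. 111.] 107.27173882497983
[394. 179. 510. 135.] 179.72588711383574
[183.  31. 224.   0.] 10.253067844785331
[62. 69. 97. 75.] 147.89724243601142
[120.  58.  77.   0.] 101.56504209319358
[311. 146. 288. 106.] 99.58312849762957
[410.  93. 392.  19.] 90.01471801793079
[511.  79. 424. 113.] 179.7221024634258
[172.  40. 144.  -0.] 100.92084131391486
[211. 100. 183.  61.] 103.30527669774767
[167.  65. 204. 119.] 100.42697870357506
[201. 122. 164.  67.] 100.2199483187442
[257. 186. 258. 147.] 67.15964097089483
[472. 172. 442. 197.] 24.45357439392464
[245. 147. 246. 184.] 67.3315099939969
[434.  79. 478.  62.] 179.10086086597033
[413.   0. 430.  77.] 89.77730394147457
[403. 188. 413. 225.] 89.7053077479367
```

The platter now reads 101.4° for the beaker against about 101° for the index line, well within tolerance. Next I'll move above the boom head.

move_arm:
  commands:
    - [[0,-4.1,1.15,0],[0,-4.1,1.15,0],[0,-4.1,1.15,0],[0,-4.1,1.15,0],[0,-4.1,1.15,0],[0,-4.1,1.15,0],[0,0,0,-0.15],[0,0,0,-0.15]]
  jaw: 8.7

```text
clock: 13.0
tool_pos: [0.5888, 0.0852, 0.3728]
orientation: [-65.3, 90.0, 117.8]
force: [0.6, -0.5, -0.5]
opening: 0.087
```

move_arm:
  commands:
    - [[0,0,0,-0.145],[0,0,0,0],[0,0,0,0]]

```text
clock: 13.3
tool_pos: [0.589, 0.0832, 0.3728]
orientation: [-142.6, 90.0, 48.1]
force: [-0.2, -0.9, -0.2]
opening: 0.0872
```

Run:
```python
from h import *
plan([.5888,.0793,.191],[-.982,-.191])
p,d=snap('wrist','w5');cv2.imwrite('pics/w5b.png',cv2.resize(p[:,:,::-1],(800,600),interpolation=cv2.INTER_CUBIC))
```

```text
pos [0.589  0.0832 0.3728] toolx [ 0.0002  0.0002 -1.    ] y [ 0.1853 -0.9827 -0.0001] z [-0.9827 -0.1853 -0.0002] q6 [ 26.8461 -16.1695]
shift cm [18.18  0.38  0.1 ]
spin -0.005768560414345413 3.1358240931754477
```

View pics/w5b.png

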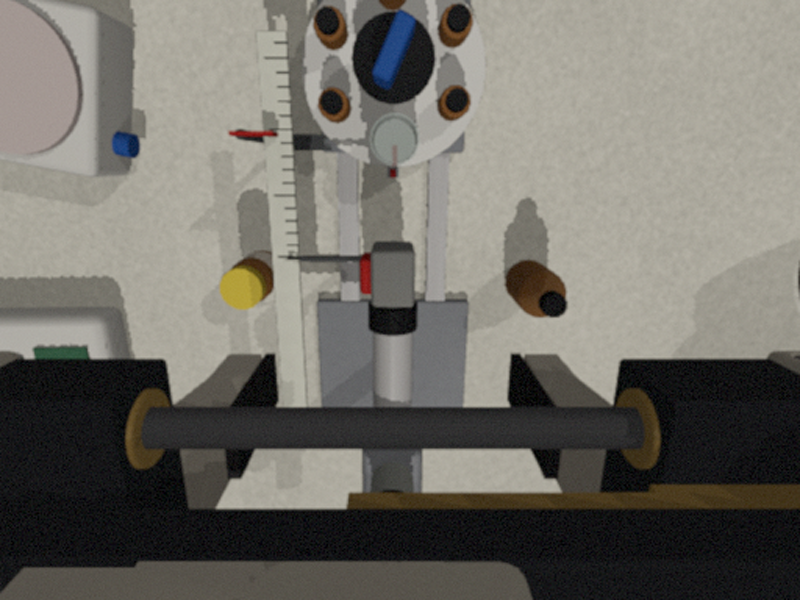

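The beaker's red line and the index line up at (393,160). The head top spans about (372–413, 249–307), the pointer is at v≈257 and the blade at v≈133.

```bash
cat > m.py <<'E'
from h import *
s=1.5625;ax=np.array([.619,-.0765])
import sys
p,R=tool();
# pointer/blade refine in w5
im=np.load('pics/w5.npz')['p'];hsv=cv2.cvtColor(im,cv2.COLOR_RGB2HSV).astype(int);H,S,V=hsv.transpose(2,0,1);v,u=np.indices(H.shape)
red=((H<8)|(H>172))&(S>120)&(V>50)
bt=red&(abs(u-234)<6)&(abs(v-174)<20);bl=red&(abs(u-162)<20)&(abs(v-85)<8)
print('button px',u[bt].min(),u[bt].max(),v[bt].min(),v[bt].max(),'blade',u[bl].min(),u[bl].max(),v[bl].min(),v[bl].max())
for th in (100.5,101,101.5):
    a=np.radians(th-180);b=np.array([np.cos(a),np.sin(a)]);n=np.array([-b[1],b[0]])
    L=lambda P:(P[:2]-ax)@np.c_[b,n]
    print(th)
    for nm,x,y,z in [('hFL',374,250,.23),('hFR',412,249,.23),('hBR',413,307,.23),('hBL',371,307,.23),('ptr',290,257,.157),('rod at head',350,259,.159),('blade inner',276,134,.166),('blade outer',232,134,.166),('redline',393,158,.04),('index',393,172,.04),('beaker rim',394,138,.088)]:
        print(nm,(L(ray('wrist',[x/s,y/s],z,'w5')[0])*1000).round(1))
    print('tcp',L(p[:2])*1000)
E
python3 m.py
```

```text
button px 230 237 162 187 blade 147 176 84 87
100.5
hFL [-140.1   11.7]
hFR [-139.4  -13.4]
hBR [-179.6  -14.7]
hBL [-179.6   14.1]
ptr [-159.4   83.9]
rod at head [-160.6   34.3]
blade inner [-64.4  86.7]
blade outer [-64.4 119.6]
redline [-80.   -1.1]
index [-93.7  -1.1]
beaker rim [-63.1  -1.8]
tcp [-162.2631   -0.3867]
101
hFL [-140.    12.9]
hFR [-139.5  -12.2]
hBR [-179.7  -13.1]
hBL [-179.5   15.7]
ptr [-158.7   85.3]
rod at head [-160.3   35.7]
blade inner [-63.6  87.2]
blade outer [-63.4 120.1]
redline [-80.   -0.4]
index [-93.7  -0.3]
beaker rim [-63.1  -1.3]
tcp [-162.2603    1.0293]
101.5
hFL [-139.9   14.2]
hFR [-139.6  -11. ]
hBR [-179.8  -11.5]
hBL [-179.3   17.3]
ptr [-157.9   86.7]
rod at head [-160.    37.1]
blade inner [-62.8  87.8]
blade outer [-62.3 120.7]
redline [-80.    0.3]
index [-93.7   0.5]
beaker rim [-63.1  -0.7]
tcp [-162.2452    2.4452]
```

move_arm:
  commands:
    - [[4.5,0.25,-0.13,0],[4.5,0,0,0],[4,0,0,0],[3,0,0,0],[1.5,0,0,0],[0.7,0,0,0],[0,0,0,0],[0,0,0,0]]

```text
clock: 14.15
tool_pos: [0.5916, 0.0806, 0.1917]
orientation: [-178.4, 89.9, 12.4]
force: [0.4, 0.2, 0.3]
opening: 0.0872
```

move_arm:
  commands:
    - [[0,0,0,0],[0,0,0,0],[0,0,0,0],[0,0,0,0],[0,0,0,0],[0,0,0,0],[0,0,0,0],[0,0,0,0]]
  jaw: 0

```text
clock: 14.95
tool_pos: [0.591, 0.0804, 0.1906]
orientation: [-149.3, 90.0, 41.6]
force: [-0.7, -0.4, 0.0]
opening: 0.0322
```

Run:
```python
from h import *
o=get_obs();print(o['force'],o['opening'],o['clock']);plan([.5888,.0793,.191])
```

```text
[-0.6954 -0.3646  0.0044] 0.03224257272868179 14.95
pos [0.591  0.0804 0.1906] toolx [ 0.0001  0.0001 -1.    ] y [ 0.1886 -0.982  -0.0001] z [-0.982  -0.1886 -0.0001] q6 [ 26.5075 -15.6337]
shift cm [-0.04  0.07  0.24]
```

The opening is 32–33 mm, so the button is pressed in. Drawing the boom out.

move_arm:
  commands:
    - [[0,0,0,0],[0,0,0,0],[0,0.5,0,0],[0,1,0,0],[0,1.5,0,0],[0,1.5,0,0],[0,1,0,0],[0,0.5,0,0]]

```text
clock: 15.75
tool_pos: [0.6022, 0.02, 0.1906]
orientation: [2.6, 90.0, -166.6]
force: [-2.0, 3.4, 3.2]
opening: 0.0324
```

move_arm:
  commands:
    - [[0,0.7,0,0],[0,0.7,0,0],[0,0.6,0,0],[0,0.5,0,0],[0,0.5,0,0],[0,0.2,0,0],[0,0,0,0],[0,0,0,0]]

```text
clock: 16.55
tool_pos: [0.6078, -0.0104, 0.1906]
orientation: [11.9, 89.9, -157.3]
force: [-4.7, 3.0, 4.5]
opening: 0.0326
```

Run:
```python
from h import *
o=get_obs();print(o['force'],o['opening'],o['clock'],o['qvel']);plan([.5888,.0793,.191])
p,d=snap('wrist','w6');snap('scene','s6');snap('top','t6')
a=cv2.imread('pics/scene6.png') if 0 else cv2.imread('pics/s6.png')[170:270,220:360]
cv2.imwrite('pics/c6.png',np.vstack([cv2.resize(p[60:260,100:400,::-1],(510,340),interpolation=2),cv2.resize(a,(510,255),interpolation=2)]))
```

```text
[-4.6664  3.0299  4.5017] 0.03257660200705008 16.55 [ 0.1909  0.0566 -0.117   0.0103  0.0873 -0.0054]
pos [ 0.6078 -0.0104  0.1906] toolx [-0.0009 -0.0004 -1.    ] y [ 0.1887 -0.982   0.0002] z [-0.982  -0.1887  0.001 ] q6 [17.4197 -6.543 ]
shift cm [-0.04 -9.16  0.17]
```

View pics/c6.png

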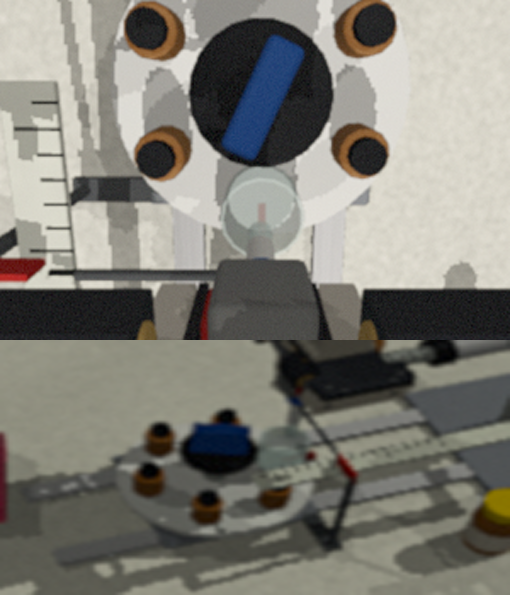

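The pointer is nearly at the blade: in the wrist crop the pointer is at v≈272 and the red blade spans about 260–282. I'll compute the remainder.

Run:
```python
from h import *
ax=np.array([.619,-.0765]);a=np.radians(100.8-180);b=np.array([np.cos(a),np.sin(a)]);n=np.array([-b[1],b[0]])
L=lambda P:(P[:,:2]-ax)@np.c_[b,n]*1000
for f in ('w5','w6'):
    im=np.load(f'pics/{f}.npz')['p'];hsv=cv2.cvtColor(im,cv2.COLOR_RGB2HSV).astype(int);H,S,V=hsv.transpose(2,0,1);v,u=np.indices(H.shape)
    red=((H<8)|(H>172))&(S>120)&(V>50)
    box=(abs(u-162)<20)&(abs(v-85)<8) if f=='w5' else (u<140)&(abs(v-219)<12)
    m=red&box; print(f,m.sum())
    um=u[m].max()
    for uu in range(um-8,um+1,2):
        c=v[(m)&(u==uu)]; 
        if len(c): print(uu,c.min(),c.max(),[ (z,L(ray('wrist',[[uu,c.min()-.5],[uu,c.max()+.5]],z,f)).round(1).tolist()) for z in (.157,.175)])
    g=im.max(2)
    for uu in ((190,200,210,215) if f=='w5' else (135,145,160,180)):
        y0=165 if f=='w5' else 220
        col=g[y0-9:y0+10,uu].astype(float);w=np.clip(np.median(col)-15-col,0,None);yy=(w*np.arange(y0-9,y0+10)).sum()/w.sum();print('rod',uu,yy,L(ray('wrist',[uu,yy],.159,f)).round(1))
c=calibration('wrist');print('cam along', L((np.load('pics/w6.npz')['tp']+tool()[1]@c['tool_from_camera'][:3,3])[None]))
```

```text
w5 99
168 84 86 [(0.157, [[-60.8, 99.3], [-64.2, 99.6]]), (0.175, [[-62.0, 94.5], [-65.2, 94.8]])]
170 84 86 [(0.157, [[-60.8, 96.9], [-64.2, 97.2]]), (0.175, [[-62.0, 92.2], [-65.2, 92.5]])]
172 84 86 [(0.157, [[-60.8, 94.5], [-64.2, 94.8]]), (0.175, [[-62.0, 90.0], [-65.2, 90.2]])]
174 84 86 [(0.157, [[-60.8, 92.1], [-64.2, 92.4]]), (0.175, [[-62.0, 87.7], [-65.2, 87.9]])]
176 85 86 [(0.157, [[-62.0, 89.8], [-64.2, 90.0]]), (0.175, [[-63.1, 85.5], [-65.2, 85.7]])]
rod 190 163.07657657657657 [[-156.8   78.5]]
rod 200 164.98245614035088 [[-159.3   65.9]]
rod 210 165.04651162790697 [[-159.4   53.1]]
rod 215 164.9655172413793 [[-159.4   46.6]]
w6 612
117 213 222 [(0.157, [[-61.6, 94.3], [-69.0, 95.3]]), (0.175, [[-54.9, 85.7], [-61.6, 86.5]])]
119 213 221 [(0.157, [[-61.6, 92.9], [-68.3, 93.8]]), (0.175, [[-54.9, 84.4], [-60.9, 85.2]])]
121 213 219 [(0.157, [[-61.6, 91.6], [-66.8, 92.2]]), (0.175, [[-54.9, 83.1], [-59.6, 83.7]])]
123 213 217 [(0.157, [[-61.6, 90.2], [-65.3, 90.6]]), (0.175, [[-54.9, 81.9], [-58.2, 82.3]])]
125 213 215 [(0.157, [[-61.6, 88.8], [-63.8, 89.1]]), (0.175, [[-54.9, 80.6], [-56.9, 80.9]])]
rod 135 219.67847411444143 [[-66.1  81.6]]
rod 145 221.50416666666666 [[-67.5  74.8]]
rod 160 221.1053412462908 [[-67.2  64.4]]
rod 180 221.308 [[-67.3  50.6]]
cam along [[10.1699  1.7672]]
```

Both views agree that the rod is at about −67.3 mm and the blade centre at about −63.2 mm, so 4 mm remains.

move_arm:
  commands:
    - [[0,0.2,0,0],[0,0.2,0,0],[0,0,0,0],[0,0,0,0],[0,0,0,0],[0,0,0,0]]

```text
clock: 17.3
tool_pos: [0.6085, -0.0142, 0.1906]
orientation: [9.9, 89.9, -159.2]
force: [-5.0, 2.9, 3.6]
opening: 0.0326
```

Run:
```python
from h import *
o=get_obs();print(o['force'],o['opening'],o['clock'],o['qvel'],o['tool_pos'])
ax=np.array([.619,-.0765]);a=np.radians(100.8-180);b=np.array([np.cos(a),np.sin(a)]);n=np.array([-b[1],b[0]])
L=lambda P:(P[:,:2]-ax)@np.c_[b,n]*1000
print('travel',(o['tool_pos'][:2]-[.591,.0804])@b)
f='w7';p,d=snap('wrist',f)
g=p.max(2)
for uu in (145,160,180):
    y0=224;col=g[y0-9:y0+8,uu].astype(float);w=np.clip(np.median(col)-15-col,0,None);yy=(w*np.arange(y0-9,y0+8)).sum()/w.sum();print('rod',uu,yy,L(ray('wrist',[uu,yy],.159,f)).round(1))
hsv=cv2.cvtColor(p,cv2.COLOR_RGB2HSV).astype(int);H,S,V=hsv.transpose(2,0,1);v,u=np.indices(H.shape)
m=((H<8)|(H>172))&(S>120)&(V>50)&(u<140)&(abs(v-222)<14)
uu=u[m].max();c=v[m&(u==uu-1)];print(uu,c,L(ray('wrist',[[uu,c.min()-.5]],.159,f)).round(1))
cv2.imwrite('pics/c7.png',cv2.resize(p[60:260,60:360,::-1],(780,520),interpolation=cv2.INTER_CUBIC))
```

```text
[-5.0393  2.9125  3.5781] 0.03255184904133034 17.3 [-0.0499 -0.1038  0.0202  0.0692 -0.1416  0.0082] [ 0.6085 -0.0142  0.1906]
travel 0.09618159455068227
rod 145 226.70469798657717 [[-67.5  75.2]]
rod 160 224.06194690265488 [[-65.5  64.6]]
rod 180 226.71812080536913 [[-67.5  50.8]]
126 [218 219 220 221] [[-60.6  87.6]]
```

View pics/c7.png

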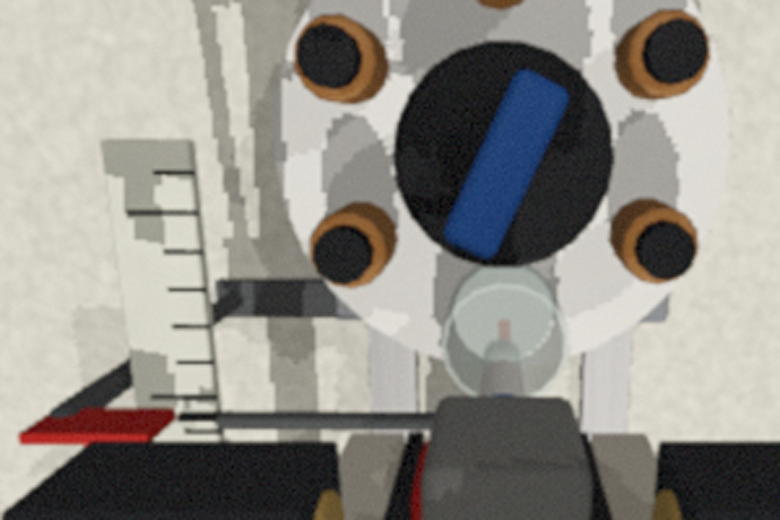

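The pointer tip at (180,417) meets the blade's inner end at (175,410), and the electrode is over the beaker. That puts it within about 1 mm, still and squeezed, so I'm handing in.

Run:
```python
from h import *
print(close_job()); o=get_obs(); print(o['clock'],o['tool_pos'],o['opening'],o['force'])
```

```text
the job is handed in; nothing more can be done
None
the job is handed in; nothing more can be done
```

The job is handed in at about 17.4 s, with the gripper still squeezing the boom head and holding it at the red mark; no verdict was reported.

**What I did:** I gripped the blue bar once and cranked it 3.0 rad clockwise without regrasping, with the boom still home. I then released the wheel, squeezed the boom head and drew the boom out 96 mm.

**Last checks:**
- **Platter:** the bottle caps and the beaker's red line put the beaker at about 101.3°. The boom/index line measured 100.5–101.5°.
- **Lock button:** the finger opening was 32.6 mm, so the button is fully pressed in.
- **Boom:** the pointer is within about 1 mm of the blade's middle, and the arm is still.
- **Electrode:** in the last picture it is over the beaker.
- **Forces:** the highest force I read was about 15 N, while cranking.
- **Bystanders:** the arm went nowhere near pressing on them, but I did not measure their positions again at the end.

**One disagreement:** in the last picture the automatic pointer-rod measurement gave −65.5 to −67.5 mm instead of the expected −63.4. The black gripper body had got into the measurement, so I discarded it. I relied on the rod's position read from the picture and on the arm's measured travel, which agreed with each other.

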